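Tip the jade discs into a row against the tray's fence

ROBOT

A 6-joint arm with a two-finger parallel gripper is mounted at the origin on the work surface. World frame = base frame: x ahead of the robot, y to its left, z up, the work surface at z = 0. Lengths are in m, angles in rad, forces in N, time in s.
With the tool pointing down it reaches from about 0.35 to 0.85 m from the base axis. Payload 8.1 kg.
Tool frame: the origin (TCP) lies midway between the tips of the shut fingers; the grasp point (between the pads) lies r.grasp_offset behind it (r.grasp_offset is the distance from the TCP to the grasp point, in m); z points along the fingers, x is the direction in which the jaws open and shut, and the axes are right-handed (so a half turn about z gives the same grasp; the last joint's range is limited). The gripper opens to 93 mm and grips with 3 to 60 N. Pads are 15 mm wide; open, the fingers measure 128 mm over their backs; the gripper's body (75 mm by 188 mm) begins 65 mm behind the grasp point.
Start: joints at [1.089, 0.13, 1.488, -0, 1.523, -0.085], TCP at [0.232, 0.553, 0.219] pointing down, gripper open.
Joint ranges: [-2.96, 2.96], [-0.89, 2.26], [0.02, 2.5], [-1.34, 4.48], [0, 2.73], [-2.66, 2.66]. Speed limits (rad/s): [2.39, 2.39, 2.79, 3.14, 3.14, 3.14].

INTERFACE

Orientations are given as a rotation vector (axis times angle).
In Python, from plant import r gives the robot as it stands.
- The arm moves only by the tool carry_out, never from a script. Its arguments are lists of equal length, an entry for each row: "delta_pos": the shift along the tool's x, y, z in m, a list of three; "delta_rot": the turn, a rotation vector about the tool's x, y, z in rad, a list of three; "claw": the closure, from 0 (fully open) to 1 (shut). A call has 1 to 12 rows; each row shifts and turns the pose as measured when the row begins, along the tool's axes as they then stand; what a row does not reach is not made up. A row lasts 1/10 s, in which the tool goes at most 50 mm and 8.59 degrees, less where a joint would pass 70% of its speed; a pose out of reach is approached as far as the arm can. A call is refused whole if a number of a shift passes 0.05 or a number of a turn 0.15, either way. A call with a gripper value outside its range is refused whole. The fingers move at their own pace and stop on an object; "newtons" is the grip in N (left out, the last holds). Time passes only in rows, so rows that do not move let the fingers close. It gives the time, the measured TCP pose, the force and the opening at its end, in the units of the state.
- r.state(): the state, without advancing time (a new reading comes with each control period).
- r.get_image(name): name is "scene" or "top" or "wrist"; returns a dict with "image" (480x640x3 uint8, blue, green, red), "fov_y" (degrees; the focal length in pixels is half the picture's height over the tangent of half this angle, whatever the lens; pixels are square), "cx", "cy" (the principal point, pixels), "origin" and "rotation" of the camera in the world. Camera axes: x right, y up, looking along -z (the intrinsics and any distortion apply to the point x, -y, -z); pixel columns grow to the right and rows downward; lengths in m; the calibration is good to about 2 mm. A picture is of the moment at which its call begins. There is no depth.
- r.finish_job(): hands the job in, once; it reports no verdict.
The state is a dict: "time": time; "joint_positions": joint angles; "qd": joint speeds; "joint_torque": joint torques, N m; "ee_pos": TCP position; "tool_rot": TCP orientation; "contact_force": force on the tool from outside, world axes, zero at the start; "wrist_torque": the same for the moment, N m; "gripper_width": opening from 0.0 (shut) to 1.0 (fully open).
Only numpy, scipy, OpenCV 4.12 (cv2) and the standard library are available. Lean on these libraries where they do the work, as an engineer would, in place of code of your own. Each camera call takes 0.05 s, during which the arm holds its last target.

TASK

Line up the three loose jade discs on the open red-floored tray for the shop's stock count: take the tray by its brass bar, tip it up on its hinge until all three have slid down into a single row against the fence at the hinge side, then lower it gently until it lies flat on its base again and let go. Do not touch the discs themselves, and do not let the tray drop. The closed wooden case nearby has a similar brass bar but is not part of the job.

Things in the scene. Friction and masses are not known exactly. Their poses are not given: they have to be found in the camera images.
- tray: open tray, red floor, wooden rims, 180 (its x) by 200 mm (y), 0.5 kg, level on a fixed base, hinged to it along the fence edge. Origin: middle of the hinge line, at the tray's underside, 46 mm over the table; y along the hinge, x from bar to fence, z up. Floor top z = 8 mm. Fence: the taller rim (22 mm), inner face at x = -12 mm, so a touching disc's centre is at x = -30 mm. Other rims 12 mm high.
- tray_bar (a point): centre of the tray's handle, a round brass bar 12 mm thick, along y, 176 mm (-x) and 60 mm (z) from the hinge line, axes as the tray's; 90 mm free between its posts, 34 mm under it. It swings freely about the hinge, flat to a stop at 40 degrees, and falls back if let go. Discs slide at 13 to 21 degrees; 30 brings all down in a second. The bar can turn in the grip: the hand need not tilt.
- disc_a: a round polished pale-green jade disc lying flat on the red tray floor, one of three alike, 36 mm across, 12 mm thick, 35 g. Origin: centre of its underside, z axis up through its thickness. It is not to be touched.
- disc_b: a round polished pale-green jade disc lying flat on the red tray floor, one of three alike, 36 mm across, 12 mm thick, 35 g. Origin: centre of its underside, z axis up through its thickness. It is not to be touched.
- disc_c: a round polished pale-green jade disc lying flat on the red tray floor, one of three alike, 36 mm across, 12 mm thick, 35 g. Origin: centre of its underside, z axis up through its thickness. It is not to be touched.

How it is judged:
On the way:
1. the tray is tipped up by at least 10 degrees (angle between tray's own z axis and vertical above 0.175 rad), for 0.1 s.
At the end, for the whole second after the job is handed in: The tray lies flat on its base again (within 3 degrees) and still, and all three discs lie flat and at rest on its floor in one row along the fence, each within 12 mm of touching it (angle between tray's own z axis and vertical below 0.05 rad and angular speed of tray below 0.1 rad/s and x of disc_a in the frame of tray between -0.042 and -0.024 m and z of disc_a in the frame of tray between 0.003 and 0.013 m and linear speed of each of disc_a, disc_b, disc_c below 0.02 m/s and x of disc_b in the frame of tray between -0.042 and -0.024 m and z of disc_b in the frame of tray between 0.003 and 0.013 m and x of disc_c in the frame of tray between -0.042 and -0.024 m and z of disc_c in the frame of tray between 0.003 and 0.013 m).
It fails at once if the tray is dropped or flung (it turns faster than 2 rad/s, about 0.37 m/s at the bar) (angular speed of tray above 2 rad/s).
It fails at once if the robot touches a disc (contact force between any of the fingers, the arm and disc_a above 0.5 N or contact force between any of the fingers, the arm and disc_b above 0.5 N or contact force between any of the fingers, the arm and disc_c above 0.5 N).
It also fails if it takes over 38 s, if anything falls off the work surface, if the arm or the gripper's body presses on something with over 40 N, if the wrist force passes 120 N, or if a joint passes its speed limit or range.

## Working session

There is one attempt and no reset: what is moved stays moved. The work goes in short steps, Python scripts to look and compute and a tool call to move; the robot and the scene stay as the last step left them, time stands still between calls to the robot, and variables do not carry over. Pictures are saved under pics/ and viewed, and the job is handed in when it is done.

Besides the shell and the picture viewer there is one more tool, called after "Emit:" by a JSON object that holds its "api" and its "payload". carry_out: Moves the arm, as the interface text tells. Its arguments: {"type":"object","properties":{"delta_pos":{"type":"array"},"delta_rot":{"type":"array"},"claw":{"type":"array"},"newtons":{"type":"number"}},"required":["delta_pos","delta_rot","claw"]}

```bash
mkdir -p pics; ls; python3 - <<'E'
from plant import r
import cv2
print(r.state(), r.grasp_offset)
for n in ("scene","top","wrist"):
    d=r.get_image(n); cv2.imwrite(f"pics/{n}0.png",d["image"])
    print(n,{k:v for k,v in d.items() if k!="image"})
E
```

```text
pics
{'time': 0.0, 'joint_positions': array([ 1.08857405e+00,  1.31168613e-01,  1.48928141e+00, -1.47775643e-05,
        1.52300887e+00, -8.54069007e-02]), 'qd': array([-4.20533144e-05, -1.90673591e-03,  1.63296543e-03, -1.88419196e-03,
       -2.23695455e-03, -5.53211609e-04]), 'joint_torque': array([-8.76996946e-04, -5.59837747e+01, -4.91757882e+01,  7.65200215e-02,
        3.53787281e-02, -1.71096799e-04]), 'ee_pos': array([0.23160917, 0.5528687 , 0.21758184]), 'tool_rot': array([ 2.61496615e+00,  1.73949172e+00, -2.55849112e-03]), 'contact_force': array([-0.1773026 , -1.20597022,  0.24183393]), 'wrist_torque': array([ 0.01961763,  0.00478522, -0.0193149 ]), 'gripper_width': 0.9970980079595184} 0.0188
scene {'fov_y': 46.692697851412674, 'cx': 316.27684270858447, 'cy': 241.07691162778113, 'origin': array([ 1.09116869, -0.3675902 ,  0.92904541]), 'rotation': array([0.58006634, 0.30631632, 0.93041493])}
top {'fov_y': 54.694993629171165, 'cx': 334.97173869417486, 'cy': 233.34220465178691, 'origin': array([ 0.47757778, -0.03800869,  0.94453795]), 'rotation': array([ 0.11236127, -0.12080617, -1.54877934])}
wrist {'fov_y': 59.44250464798564, 'cx': 320.107209874318, 'cy': 239.81045588204157, 'origin': array([0.16859928, 0.57956289, 0.38234517]), 'rotation': array([-0.22068171, -0.14513519,  1.16842198])}
```

View pics/scene0.png

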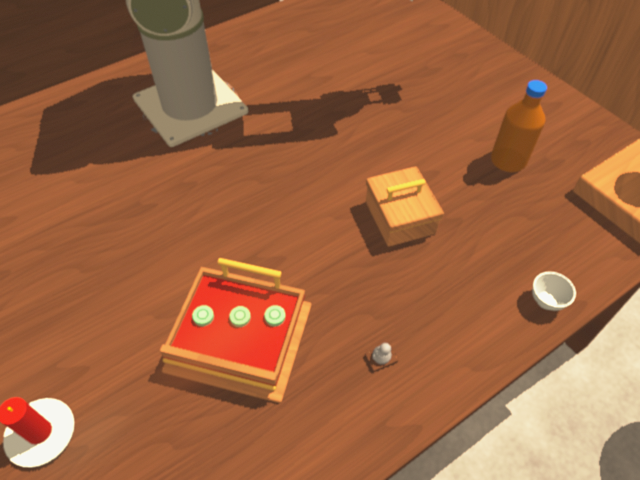

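View pics/top0.png

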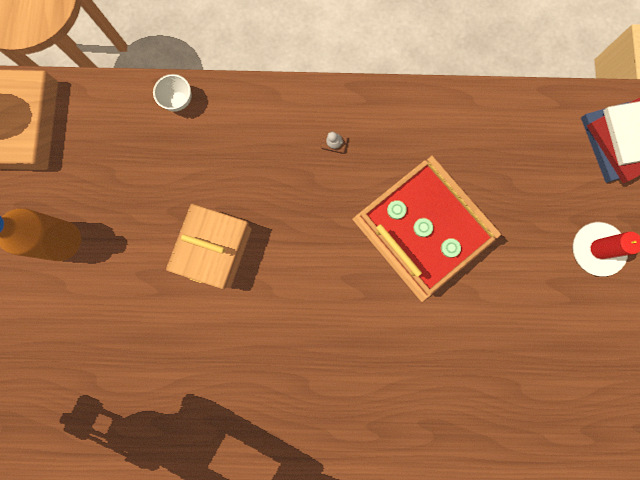

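View pics/wrist0.png

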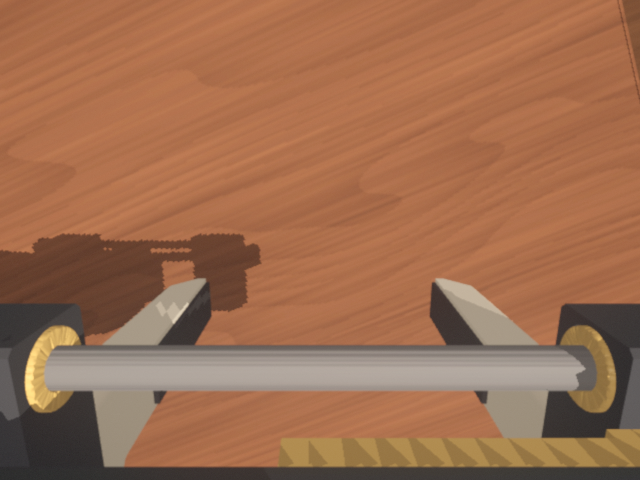

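The scene view shows the tray with its bar at (250,268) and discs at (203,315), (240,316) and (275,315). In the top view the bar runs from (378,230) to (420,274), with the fence on the upper-right side. The case, at top (208,245), is the decoy.

```bash
cat > h.py <<'E'
import numpy as np, cv2
from scipy.spatial.transform import Rotation as R
def ray(d,uv):
    f=240/np.tan(np.radians(d["fov_y"]/2)); uv=np.atleast_2d(uv).astype(float)
    c=np.c_[(uv[:,0]-d["cx"])/f,-(uv[:,1]-d["cy"])/f,-np.ones(len(uv))]
    return R.from_rotvec(d["rotation"]).apply(c)
def plane(d,uv,z):
    v=ray(d,uv);o=d["origin"];return o+v*((z-o[2])/v[:,2])[:,None]
def tri(d1,u1,d2,u2):
    A=[];b=[]
    a=ray(d1,u1)[0];c=ray(d2,u2)[0]
    M=np.zeros((3,3));y=np.zeros(3);
    for o,v in((d1["origin"],a),(d2["origin"],c)):
        v=v/np.linalg.norm(v);P=np.eye(3)-np.outer(v,v);M+=P;y+=P@o
    p=np.linalg.solve(M,y)
    return p
def bar(d,roi):
    x0,y0,x1,y1=roi;im=d["image"][y0:y1,x0:x1];h=cv2.cvtColor(im,cv2.COLOR_BGR2HSV)
    m=cv2.inRange(h,(21,170,120),(34,255,255))
    n,l,s,c=cv2.connectedComponentsWithStats(m);i=1+np.argmax(s[1:,4])
    rc=cv2.minAreaRect(np.argwhere(l==i)[:,::-1].astype(np.float32))
    b=cv2.boxPoints(rc)+[x0,y0]
    return s[i,4],np.array(rc[0])+[x0,y0],b
def red(d,roi):
    x0,y0,x1,y1=roi;im=d["image"][y0:y1,x0:x1];h=cv2.cvtColor(im,cv2.COLOR_BGR2HSV)
    m=cv2.inRange(h,(0,215,120),(4,255,255))|cv2.inRange(h,(176,215,120),(180,255,255))
    c=max(cv2.findContours(m,0,2)[0],key=cv2.contourArea)
    return cv2.contourArea(c),cv2.boxPoints(cv2.minAreaRect(c))+[x0,y0],cv2.convexHull(c)[:,0]+[x0,y0]
def discs(d,roi):
    x0,y0,x1,y1=roi;im=d["image"][y0:y1,x0:x1];h=cv2.cvtColor(im,cv2.COLOR_BGR2HSV)
    m=cv2.inRange(h,(35,20,120),(85,180,255))
    return [np.array(cv2.minEnclosingCircle(c)[0])+[x0,y0] for c in cv2.findContours(m,0,2)[0] if cv2.contourArea(c)>80]
E
python3 - <<'E'
from h import *
from plant import r
T=r.get_image("top");S=r.get_image("scene");np.set_printoptions(precision=4,suppress=True)
rt=(345,150,510,310);rs=(150,240,320,400)
bt=bar(T,rt);bs=bar(S,rs);print(bt,bs)
for D,b in((T,bt),(S,bs)):
    print("bar centre z=.106..",plane(D,b[1],.106),plane(D,b[2],.108))
print("tri",tri(T,bt[1],S,bs[1]))
a=red(T,rt);print(a[0],plane(T,a[1],.054))
for D,q in((T,rt),(S,rs)):
    print(plane(D,discs(D,q),.066))
E
```

```text
Traceback (most recent call last):
  File "h.py", line 20, in bar
    n,l,s,c=cv2.connectedComponentsWithStats(m);i=1+np.argmax(s[1:,4])
                                                    ~~~~~~~~~^^^^^^^^^
ValueError: attempt to get argmax of an empty sequence
```

```bash
python3 - <<'E'
import cv2
a=cv2.imread("pics/top0.png");h=cv2.cvtColor(a,cv2.COLOR_BGR2HSV)
print(h[245:262:2,400], h[215:250:6,420]);
b=cv2.imread("pics/scene0.png");g=cv2.cvtColor(b,cv2.COLOR_BGR2HSV);print(g[255:285:2,250])
i=cv2.resize(a[150:310,345:510],None,fx=3.6,fy=3.6,interpolation=2);cv2.imwrite("pics/c1.png",i)
E
```

```text
[[  0 199 142]
 [ 18 170 183]
 [ 21 155 253]
 [ 24 137 255]
 [ 24 140 255]
 [ 22 152 255]
 [ 19 154 232]
 [ 15 146 240]
 [ 15 150 218]] [[  3 199 229]
 [ 49  62 247]
 [ 48  56 247]
 [ 50  56 249]
 [  2 197 230]
 [  2 200 231]]
[[ 11 164 160]
 [ 11 165 151]
 [ 11 165 153]
 [ 11 163 152]
 [ 12 166 167]
 [ 24 173 249]
 [ 27 165 247]
 [ 20 180 240]
 [ 16 172 176]
 [ 11 163 161]
 [ 11 164 163]
 [ 12 171 203]
 [ 15 166 244]
 [ 14 170 235]
 [ 13 165 148]]
```

View pics/c1.png

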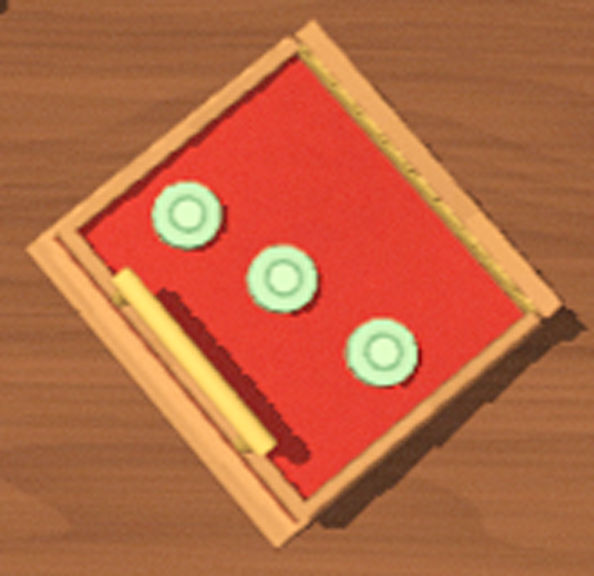

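The crop shows the brass bar from about (378,227) to (418,276) in full-image pixels. The fence is the upper-right edge, with hinge hardware from (430,165) to (492,235).

```bash
sed -i 's/(21,170,120),(34,255,255)/(18,125,175),(34,255,255)/; s/(0,215,120),(4/(0,185,110),(6/; s/(176,215,120)/(174,185,110)/' h.py
python3 - <<'E'
from h import *
from plant import r
T=r.get_image("top");S=r.get_image("scene");np.set_printoptions(precision=4,suppress=True)
rt=(345,200,440,300);rs=(200,250,300,300)
bt=bar(T,rt);bs=bar(S,rs);print(bt,bs)
for D,b in((T,bt),(S,bs)):
    print("bar centre",plane(D,b[1],.108),plane(D,b[2],.108))
print("tri",tri(T,bt[1],S,bs[1]))
rt=(345,150,510,310);rs=(150,240,320,400)
a=red(T,rt);print(a[0],plane(T,a[1],.054))
for D,q in((T,rt),(S,rs)):
    print(plane(D,discs(D,q),.066))
st=r.state();print(R.from_rotvec(st["tool_rot"]).as_matrix())
E
```

```text
(np.int32(439), array([397.3534, 250.9746]), array([[372.9652, 229.4296],
       [380.0189, 223.434 ],
       [421.7417, 272.5196],
       [414.688 , 278.5152]])) (np.int32(386), array([248.9682, 267.1324]), array([[217.0197, 263.0847],
       [218.6626, 256.239 ],
       [280.9168, 271.18  ],
       [279.2738, 278.0257]]))
bar centre [[ 0.5729 -0.1551  0.108 ]] [[ 0.6116 -0.1106  0.108 ]
 [ 0.623  -0.1235  0.108 ]
 [ 0.5347 -0.199   0.108 ]
 [ 0.5237 -0.1862  0.108 ]]
bar centre [[ 0.5754 -0.1572  0.108 ]] [[ 0.5355 -0.1995  0.108 ]
 [ 0.5241 -0.1899  0.108 ]
 [ 0.6149 -0.1154  0.108 ]
 [ 0.6253 -0.1254  0.108 ]]
tri [ 0.5732 -0.156   0.1042]
7157.5 [[ 0.6511 -0.1018  0.054 ]
 [ 0.757  -0.2213  0.054 ]
 [ 0.6093 -0.3424  0.054 ]
 [ 0.5084 -0.2235  0.054 ]]
[[ 0.5863 -0.2632  0.066 ]
 [ 0.6249 -0.2106  0.066 ]
 [ 0.6583 -0.1595  0.066 ]]
[[ 0.6276 -0.2123  0.066 ]
 [ 0.6612 -0.1613  0.066 ]
 [ 0.5901 -0.2652  0.066 ]]
[[ 0.3865  0.9223 -0.0002]
 [ 0.9223 -0.3865 -0.0004]
 [-0.0004 -0.     -1.    ]]
```

```bash
cat > plan.py <<'E'
import sys
from h import *
from plant import r
# plan.py x y z N : tool-frame rows to a TCP target with jaw along tray x
tx,ty,tz,N=map(float,sys.argv[1:5]);N=int(N)
YAW=np.radians(-49.6)
s=r.state();p=s["ee_pos"];Rm=R.from_rotvec(s["tool_rot"])
G=R.from_matrix(np.array([[np.cos(YAW),np.sin(YAW),0],[np.sin(YAW),-np.cos(YAW),0],[0,0,-1.]]))
w=(Rm.inv()*G).as_rotvec();d=(np.array([tx,ty,tz])-p)
print("t",s["time"],"p",p.round(4),"rot",w.round(3),"d",d.round(4),"F",s["contact_force"].round(1),"w",round(s["gripper_width"],3))
for i in range(N):
    print((Rm*R.from_rotvec(w*i/N)).inv().apply(d/N).round(3).tolist(),(w/N).round(3).tolist())
E
python3 plan.py .574 -.156 .22 20
```

```text
t 0.35 p [0.2318 0.5533 0.2184] rot [0.   0.   2.04] d [ 0.3422 -0.7093  0.0016] F [-0.3 -0.4 -0.4] w 0.999
[-0.026, 0.029, -0.0] [0.0, 0.0, 0.102]
[-0.023, 0.032, -0.0] [0.0, 0.0, 0.102]
[-0.02, 0.034, -0.0] [0.0, 0.0, 0.102]
[-0.016, 0.036, -0.0] [0.0, 0.0, 0.102]
[-0.012, 0.037, -0.0] [0.0, 0.0, 0.102]
[-0.008, 0.038, -0.0] [0.0, 0.0, 0.102]
[-0.004, 0.039, -0.0] [0.0, 0.0, 0.102]
[-0.0, 0.039, -0.0] [0.0, 0.0, 0.102]
[0.004, 0.039, -0.0] [0.0, 0.0, 0.102]
[0.008, 0.039, -0.0] [0.0, 0.0, 0.102]
[0.011, 0.038, -0.0] [0.0, 0.0, 0.102]
[0.015, 0.036, -0.0] [0.0, 0.0, 0.102]
[0.019, 0.035, -0.0] [0.0, 0.0, 0.102]
[0.022, 0.032, -0.0] [0.0, 0.0, 0.102]
[0.025, 0.03, -0.0] [0.0, 0.0, 0.102]
[0.028, 0.027, -0.0] [0.0, 0.0, 0.102]
[0.031, 0.024, -0.0] [0.0, 0.0, 0.102]
[0.033, 0.021, -0.0] [0.0, 0.0, 0.102]
[0.035, 0.017, -0.0] [0.0, 0.0, 0.102]
[0.037, 0.014, -0.0] [0.0, 0.0, 0.102]
```

Emit:
{"api": "carry_out", "payload": {"delta_pos": [[-0.026,0.029,-0.005],[-0.023,0.032,-0.005],[-0.02,0.034,-0.005],[-0.016,0.036,-0.005],[-0.012,0.037,-0.005],[-0.008,0.038,-0.005],[-0.004,0.039,0],[0,0.039,0],[0.004,0.039,0],[0.008,0.039,0]], "delta_rot": [[0,0,0.1],[0,0,0.1],[0,0,0.1],[0,0,0.1],[0,0,0.1],[0,0,0.1],[0,0,0.1],[0,0,0.1],[0,0,0.1],[0,0,0.1]], "claw": [0,0,0,0,0,0,0,0,0,0]}}

```text
time: 1.35
ee_pos: [0.4046, 0.1906, 0.2491]
tool_rot: [3.133, 0.226, 0.003]
contact_force: [-0.4, 0.5, 0.8]
gripper_width: 1.004
```

```bash
python3 plan.py .574 -.156 .22 12
```

```text
t 1.35 p [0.4046 0.1906 0.2491] rot [-1.00e-03 -2.00e-03  1.01e+00] d [ 0.1694 -0.3466 -0.0291] F [-0.4  0.5  0.8] w 1.004
[0.01, 0.031, 0.002] [-0.0, -0.0, 0.084]
[0.012, 0.03, 0.002] [-0.0, -0.0, 0.084]
[0.015, 0.029, 0.002] [-0.0, -0.0, 0.084]
[0.017, 0.027, 0.002] [-0.0, -0.0, 0.084]
[0.019, 0.026, 0.002] [-0.0, -0.0, 0.084]
[0.021, 0.024, 0.002] [-0.0, -0.0, 0.084]
[0.023, 0.022, 0.002] [-0.0, -0.0, 0.084]
[0.025, 0.02, 0.002] [-0.0, -0.0, 0.084]
[0.027, 0.018, 0.002] [-0.0, -0.0, 0.084]
[0.028, 0.015, 0.002] [-0.0, -0.0, 0.084]
[0.029, 0.013, 0.002] [-0.0, -0.0, 0.084]
[0.03, 0.011, 0.002] [-0.0, -0.0, 0.084]
```

Tracking is good.

Emit:
{"api": "carry_out", "payload": {"delta_pos": [[0.01,0.031,0],[0.012,0.03,0],[0.015,0.029,0],[0.017,0.027,0.002],[0.019,0.026,0.002],[0.021,0.024,0.002],[0.023,0.022,0.003],[0.025,0.02,0.004],[0.027,0.018,0.004],[0.028,0.015,0.004],[0.029,0.013,0.004],[0.03,0.011,0.004]], "delta_rot": [[0,0,0.084],[0,0,0.084],[0,0,0.084],[0,0,0.084],[0,0,0.084],[0,0,0.084],[0,0,0.084],[0,0,0.084],[0,0,0.084],[0,0,0.084],[0,0,0.084],[0,0,0.084]], "claw": [0,0,0,0,0,0,0,0,0,0,0,0]}}

```text
time: 2.55
ee_pos: [0.5707, -0.1775, 0.2227]
tool_rot: [-2.818, 1.379, -0.013]
contact_force: [0.2, 0.0, -0.7]
gripper_width: 0.998
```

```bash
python3 plan.py .574 -.156 .15 3; python3 - <<'E'
from h import *
from plant import r
for n in("wrist","scene"): cv2.imwrite(f"pics/{n}1.png",r.get_image(n)["image"])
E
```

```text
t 2.55 p [ 0.5707 -0.1775  0.2227] rot [-0.007 -0.006 -0.045] d [ 0.0033  0.0215 -0.0727] F [ 0.2  0.  -0.7] w 0.998
[-0.005, -0.005, 0.024] [-0.002, -0.002, -0.015]
[-0.005, -0.005, 0.024] [-0.002, -0.002, -0.015]
[-0.005, -0.005, 0.024] [-0.002, -0.002, -0.015]
```

View pics/wrist1.png

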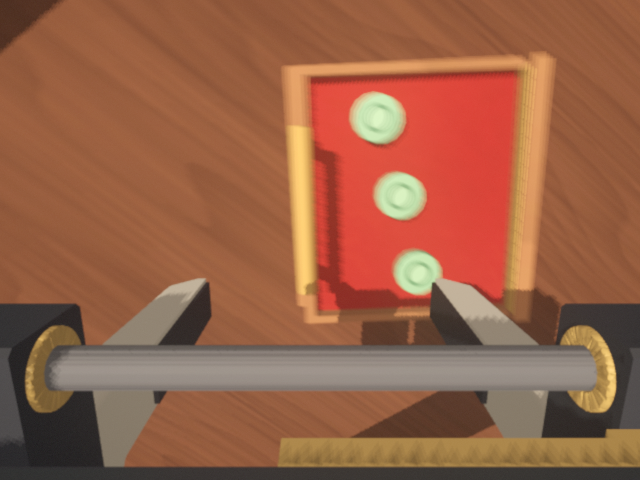

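View pics/scene1.png

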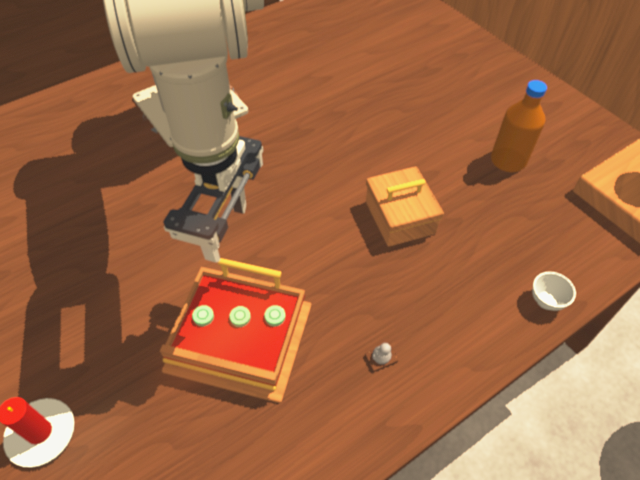

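The wrist view shows the bar from (300,125) to (305,305), slightly left of the jaw centreline and inside the fingers. The view is still blurred by motion. Next I'll correct, descend partway and re-measure.

Emit:
{"api": "carry_out", "payload": {"delta_pos": [[-0.005,-0.005,0.016],[-0.005,-0.005,0.016],[-0.005,-0.005,0.016],[0,0,0],[0,0,0]], "delta_rot": [[0,0,-0.015],[0,0,-0.015],[-0.005,-0.005,-0.015],[0,0,0],[0,0,0]], "claw": [0,0,0,0,0]}}

```text
time: 3.15
ee_pos: [0.5716, -0.1529, 0.1676]
tool_rot: [-2.856, 1.306, 0.005]
contact_force: [0.2, -0.7, 1.2]
gripper_width: 1.002
```

```bash
python3 plan.py .574 -.156 .087 5; python3 - <<'E'
from h import *
from plant import r
T=r.get_image("wrist");cv2.imwrite("pics/wrist2.png",T["image"])
b=bar(T,(230,60,420,300));print(b,plane(T,b[1],.107),plane(T,b[2],.107))
s=plane(T,b[2],.107);e=s[:,None]-s[None];n=np.linalg.norm(e,axis=2).round(3);print(n[0])
E
```

```text
t 3.15 p [ 0.5716 -0.1529  0.1676] rot [0.001 0.004 0.008] d [ 0.0024 -0.0031 -0.0806] F [ 0.2 -0.7  1.2] w 1.002
[0.001, 0.0, 0.016] [0.0, 0.001, 0.002]
[0.001, 0.0, 0.016] [0.0, 0.001, 0.002]
[0.001, 0.0, 0.016] [0.0, 0.001, 0.002]
[0.001, 0.0, 0.016] [0.0, 0.001, 0.002]
[0.001, 0.0, 0.016] [0.0, 0.001, 0.002]
(np.int32(2805), array([329.24394226, 223.99688721]), array([[318.28133392, 295.93028259],
       [320.03881073, 151.81755066],
       [340.2065506 , 152.06349182],
       [338.44907379, 296.17622375]])) [[ 0.58930727 -0.14363829  0.107     ]] [[ 0.55352333 -0.1666149   0.107     ]
 [ 0.61528397 -0.11448795  0.107     ]
 [ 0.62211656 -0.12257167  0.107     ]
 [ 0.56097762 -0.17542904  0.107     ]]
[0.    0.081 0.082 0.012]
```

View pics/wrist2.png

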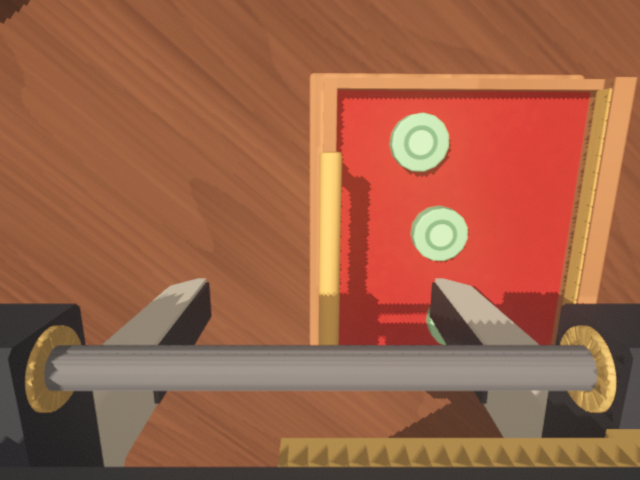

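The wrist view puts the bar at columns 319–340 and its ray agrees with my estimate to under 1 mm; yaw also agrees. Descending with the fingers half closed.

Emit:
{"api": "carry_out", "payload": {"delta_pos": [[0.001,0,0],[0.001,0,0.01],[0.001,0,0.015],[0.001,0,0.015],[0,0,0.015],[0,0,0.015],[0,0,0.01],[0,0,0],[0,0,0]], "delta_rot": [[0,0,0.002],[0,0,0.002],[0,0,0.002],[0,0,0.002],[0,0,0],[0,0,0],[0,0,0],[0,0,0],[0,0,0]], "claw": [0.4,0.4,0.4,0.4,0.4,0.4,0.4,0.4,0.4]}}

```text
time: 4.1
ee_pos: [0.5737, -0.1563, 0.08]
tool_rot: [-2.85, 1.32, 0.007]
contact_force: [0.2, 1.1, 0.2]
gripper_width: 0.602
```

```bash
python3 plan.py .574 -.156 .087 1; python3 - <<'E'
from h import *
from plant import r
cv2.imwrite("pics/scene3.png",cv2.resize(r.get_image("scene")["image"][150:420,120:360],None,fx=2.2,fy=2.2))
E
```

```text
t 4.1 p [ 0.5737 -0.1563  0.08  ] rot [ 0.001  0.004 -0.002] d [0.0003 0.0003 0.007 ] F [0.2 1.1 0.2] w 0.602
[-0.0, -0.0, -0.007] [0.001, 0.004, -0.002]
```

View pics/scene3.png

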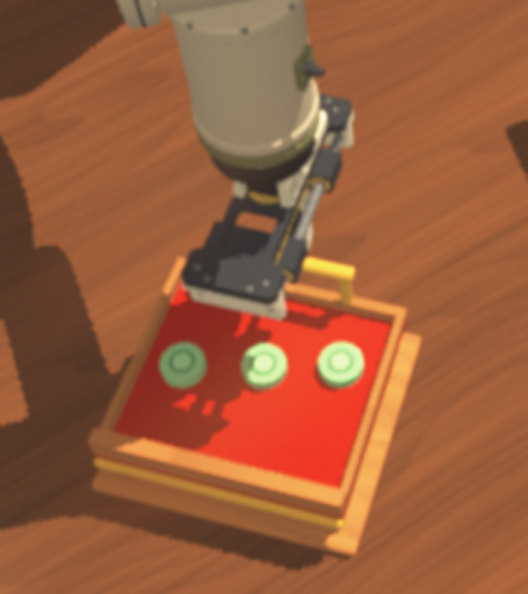

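The gripper straddles the bar, clear of the discs. I'll raise it 6 mm and close.

Emit:
{"api": "carry_out", "payload": {"delta_pos": [[0,0,-0.006],[0,0,0],[0,0,0],[0,0,0],[0,0,0],[0,0,0],[0,0,0],[0,0,0]], "delta_rot": [[0,0.004,0],[0,0,0],[0,0,0],[0,0,0],[0,0,0],[0,0,0],[0,0,0],[0,0,0]], "claw": [0.4,0.4,1,1,1,1,1,1], "newtons": 25}}

```text
time: 4.95
ee_pos: [0.5758, -0.1568, 0.0903]
tool_rot: [2.851, -1.32, 0.008]
contact_force: [-9.9, 12.3, 4.5]
gripper_width: 0.134
```

```bash
python3 plan.py .574 -.156 .087 1; python3 - <<'E'
import numpy as np
# bar arc: world dz and dx(toward hinge) from flat
X,Z=-.176,.06
for a in (0,3,6,9,12,15,18,21,24,27,30,32):
    t=np.radians(a); x=X*np.cos(t)+Z*np.sin(t); z=-X*np.sin(t)+Z*np.cos(t)
    print(a,round(x-X,4),round(z-Z,4))
E
```

```text
t 4.95 p [ 0.5758 -0.1568  0.0903] rot [-0.002 -0.005 -0.001] d [-0.0018  0.0008 -0.0033] F [-9.9 12.3  4.5] w 0.134
[-0.002, 0.001, 0.003] [-0.002, -0.005, -0.001]
0 0.0 0.0
3 0.0034 0.0091
6 0.0072 0.0181
9 0.0116 0.0268
12 0.0163 0.0353
15 0.0215 0.0435
18 0.0272 0.0515
21 0.0332 0.0591
24 0.0396 0.0664
27 0.0464 0.0734
30 0.0536 0.08
32 0.0585 0.0841
```

Grasped: the opening of 12.5 mm matches the bar. There's 16 N of side load because the bar sits about 1–2 mm off centre, so I'll relieve that and then lift along the arc.

Emit:
{"api": "carry_out", "payload": {"delta_pos": [[-0.002,0,0],[0,0,0],[0.002,0,-0.004],[0.002,0,-0.005],[0.002,0,-0.005],[0.002,0,-0.004],[0.002,0,-0.004],[0.002,0,-0.004],[0,0,0]], "delta_rot": [[0,0,0],[0,0,0],[0,0,0],[0,0,0],[0,0,0],[0,0,0],[0,0,0],[0,0,0],[0,0,0]], "claw": [1,1,1,1,1,1,1,1,1]}}

```text
time: 5.85
ee_pos: [0.5823, -0.1646, 0.1161]
tool_rot: [-2.851, 1.32, -0.005]
contact_force: [1.7, 1.3, -4.8]
gripper_width: 0.119
```

```bash
cat > arc.py <<'E'
from h import *
from plant import r
s=r.state();p=s["ee_pos"];B=np.array([.574,-.156]);n=np.array([.648,-.762])
M=R.from_rotvec(s["tool_rot"]);g=p-M.apply([0,0,.0188])
x=(g[:2]-B)@n-.176;z=g[2]-.046
print("t",s["time"],"tilt by bar",np.degrees(np.arctan2(z,-x)-np.arctan2(.06,.176)).round(2),"radius err mm",((np.hypot(x,z)-np.hypot(.176,.06))*1e3).round(1),"lateral mm",((g[:2]-B)@[.762,.648]*1e3).round(1),"z",p[2].round(4))
print("F tool",M.inv().apply(s["contact_force"]).round(1),"w",round(s["gripper_width"],3),"torque",s["wrist_torque"].round(2),"axis",M.apply([0,0,1]).round(3))
E
python3 arc.py
```

```text
t 5.85 tilt by bar 9.63 radius err mm 0.7 lateral mm 0.7 z 0.1161
F tool [ 0.1 -2.1  4.8] w 0.119 torque [0.22 0.04 0.03] axis [ 0.003 -0.001 -1.   ]
```

Emit:
{"api": "carry_out", "payload": {"delta_pos": [[0.003,0,-0.005],[0.003,0,-0.005],[0.003,0,-0.005],[0.003,0,-0.005],[0.003,0,-0.005],[0.004,0,-0.005],[0.004,0,-0.004],[0.004,0,-0.004],[0.004,0,-0.004],[0.004,0,-0.004],[0.004,0,-0.004],[0,0,0]], "delta_rot": [[0,0,0],[0,0,0],[0,0,0],[0,0,0],[0,0,0],[0,0,0],[0,0,0],[0,0,0],[0,0,0],[0,0,0],[0,0,0],[0,0,0]], "claw": [1,1,1,1,1,1,1,1,1,1,1,1]}}

```text
time: 7.05
ee_pos: [0.609, -0.1958, 0.1715]
tool_rot: [-2.85, 1.319, -0.001]
contact_force: [-1.0, 3.8, -0.6]
gripper_width: 0.123
```

```bash
python3 arc.py
```

```text
t 7.05 tilt by bar 30.73 radius err mm 3.6 lateral mm 0.8 z 0.1715
F tool [-3.6 -1.7  0.6] w 0.123 torque [ 0.62  0.43 -0.04] axis [ 0.001  0.001 -1.   ]
```

Tilt is about 30° with low forces. Dwell for 1.2 s, then look.

Emit:
{"api": "carry_out", "payload": {"delta_pos": [[0,0,0],[0,0,0],[0,0,0],[0,0,0],[0,0,0],[0,0,0],[0,0,0],[0,0,0],[0,0,0],[0,0,0],[0,0,0],[0,0,0]], "delta_rot": [[0,0,0],[0,0,0],[0,0,0],[0,0,0],[0,0,0],[0,0,0],[0,0,0],[0,0,0],[0,0,0],[0,0,0],[0,0,0],[0,0,0]], "claw": [1,1,1,1,1,1,1,1,1,1,1,1]}}

```text
time: 8.25
ee_pos: [0.6086, -0.1955, 0.171]
tool_rot: [-2.85, 1.318, -0.0]
contact_force: [-0.9, 3.5, -1.7]
gripper_width: 0.119
```

```bash
python3 arc.py; python3 - <<'E'
from h import *
from plant import r
a=cv2.resize(r.get_image("scene")["image"][180:420,120:340],(400,436));b=cv2.resize(r.get_image("wrist")["image"],(400,300))
o=np.zeros((436,800,3),np.uint8);o[:,:400]=a;o[:300,400:]=b;cv2.imwrite("pics/up.png",o)
E
```

```text
t 8.25 tilt by bar 30.52 radius err mm 3.6 lateral mm 0.8 z 0.171
F tool [-3.2 -1.6  1.7] w 0.119 torque [ 0.62  0.37 -0.03] axis [ 0.001  0.001 -1.   ]
```

View pics/up.png

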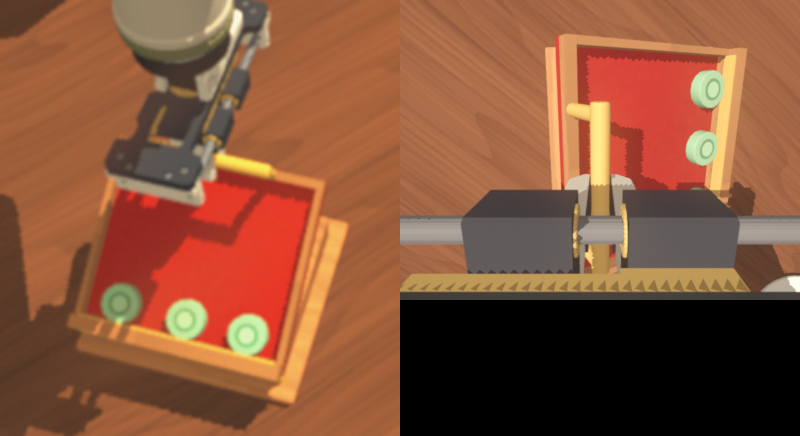

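All three discs are in a straight row against the fence: crop pixels (120,303), (186,320) and (247,335) are collinear. Lowering slowly.

Emit:
{"api": "carry_out", "payload": {"delta_pos": [[-0.003,0,0.003],[-0.003,0,0.003],[-0.003,0,0.003],[-0.003,0,0.003],[-0.003,0,0.003],[-0.003,0,0.003],[-0.0025,0,0.003],[-0.0025,0,0.003],[-0.0025,0,0.003],[-0.0025,0,0.003],[-0.0025,0,0.003],[-0.0025,0,0.003]], "delta_rot": [[0,0,0],[0,0,0],[0,0,0],[0,0,0],[0,0,0],[0,0,0],[0,0,0],[0,0,0],[0,0,0],[0,0,0],[0,0,0],[0,0,0]], "claw": [1,1,1,1,1,1,1,1,1,1,1,1]}}

```text
time: 9.55
ee_pos: [0.5877, -0.1706, 0.1329]
tool_rot: [2.85, -1.319, 0.012]
contact_force: [4.8, -1.7, -4.7]
gripper_width: 0.119
```

```bash
python3 arc.py
```

```text
t 9.55 tilt by bar 15.27 radius err mm 2.6 lateral mm 0.9 z 0.1329
F tool [ 4.3 -2.6  4.7] w 0.119 torque [-0.53 -0.7  -0.04] axis [ 0.006 -0.004 -1.   ]
```

Emit:
{"api": "carry_out", "payload": {"delta_pos": [[-0.002,0,0.0035],[-0.002,0,0.0035],[-0.002,0,0.0035],[-0.002,0,0.0035],[-0.002,0,0.0035],[-0.002,0,0.0035],[-0.0015,0,0.0035],[-0.0015,0,0.0035],[-0.0015,0,0.003],[-0.0015,0,0.003],[-0.001,0,0.002],[0,0,0]], "delta_rot": [[0,0,0],[0,0,0],[0,0,0],[0,0,0],[0,0,0],[0,0,0],[0,0,0],[0,0,0],[0,0,0],[0,0,0],[0,0,0],[0,0,0]], "claw": [1,1,1,1,1,1,1,1,1,1,1,1]}}

```text
time: 10.75
ee_pos: [0.5756, -0.1564, 0.095]
tool_rot: [2.849, -1.32, 0.017]
contact_force: [1.7, -0.8, -3.3]
gripper_width: 0.121
```

```bash
python3 arc.py
```

```text
t 10.75 tilt by bar 2.37 radius err mm 1.6 lateral mm 0.9 z 0.095
F tool [ 1.7 -0.7  3.3] w 0.121 torque [-0.3  -0.28 -0.02] axis [ 0.009 -0.006 -1.   ]
```

Emit:
{"api": "carry_out", "payload": {"delta_pos": [[-0.0005,0,0.0015],[-0.0005,0,0.0015],[-0.0005,0,0.0015],[0,0,0.001],[0,0,0.001],[0,0,0]], "delta_rot": [[0,0,0],[0,0,0],[0,0,0],[0,0,0],[0,0,0],[0,0,0]], "claw": [1,1,1,1,1,1]}}

```text
time: 11.35
ee_pos: [0.5757, -0.1564, 0.095]
tool_rot: [2.848, -1.319, 0.023]
contact_force: [3.0, -2.9, -4.0]
gripper_width: 0.116
```

```bash
python3 arc.py
```

```text
t 11.35 tilt by bar 2.35 radius err mm 1.6 lateral mm 0.9 z 0.095
F tool [ 4.1 -0.4  4.1] w 0.116 torque [-0.48 -0.46 -0.02] axis [ 0.012 -0.009 -1.   ]
```

Rows this small are being lost to settling bias, so I'll use somewhat bigger ones.

Emit:
{"api": "carry_out", "payload": {"delta_pos": [[-0.001,0,0.003],[-0.001,0,0.003],[0,0,0.003]], "delta_rot": [[0,0,0],[0,0,0],[0,0,0]], "claw": [1,1,1]}}

```text
time: 11.65
ee_pos: [0.5759, -0.1564, 0.0945]
tool_rot: [2.847, -1.319, 0.03]
contact_force: [-14.5, 6.3, 25.2]
gripper_width: 0.12
```

```bash
python3 arc.py;  python3 - <<'E'
from h import *
from plant import r
a=cv2.resize(r.get_image("scene")["image"][180:420,120:340],(400,436));b=cv2.resize(r.get_image("wrist")["image"],(400,300))
o=np.zeros((436,800,3),np.uint8);o[:,:400]=a;o[:300,400:]=b;cv2.imwrite("pics/dn.png",o)
E
```

```text
t 11.65 tilt by bar 2.23 radius err mm 1.4 lateral mm 1.1 z 0.0945
F tool [-13.7   6.8 -25.5] w 0.12 torque [0.9  2.64 0.04] axis [ 0.016 -0.012 -1.   ]
```

View pics/dn.png

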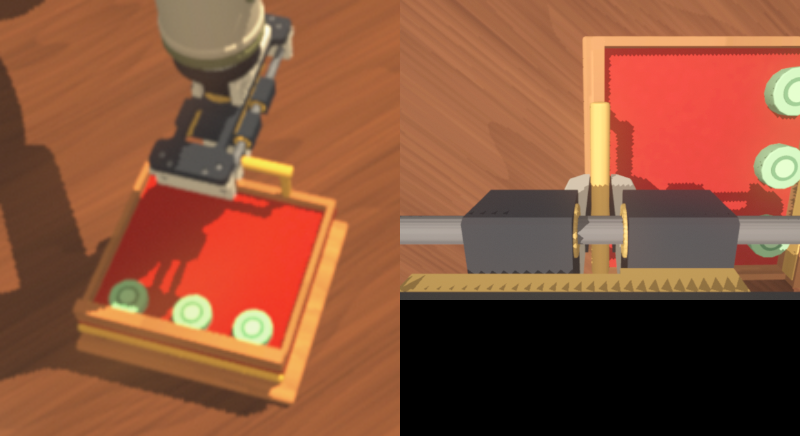

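The image shows the tray flat with no gap at the base, and the 25 N upward push confirms contact. Measuring the discs before release.

```bash
cat > dm.py <<'E'
from h import *
from plant import r
import sys
n=np.array([.648,-.762]);B=np.array([.574,-.156])
for nm,q in (("scene",(150,240,320,400)),("top",(345,150,510,310))):
    D=r.get_image(nm);ds=discs(D,q);print(nm,np.round(ds,1).tolist())
    p=plane(D,ds,.065)[:,:2];print(" tray x mm",(((p-B)@n-.176)*1e3).round(1)," y",((p-B)@[.762,.648]*1e3).round(1))
E
python3 dm.py
```

```text
scene [[258.3, 360.9], [225.0, 352.3], [190.2, 343.4]]
 tray x mm [-26.8 -27.2 -27.5]  y [ 62.8   3.8 -59.2]
top []Traceback (most recent call last):
  File "dm.py", line 7, in <module>
    p=plane(D,ds,.065)[:,:2];print(" tray x mm",(((p-B)@n-.176)*1e3).round(1)," y",((p-B)@[.762,.648]*1e3).round(1))
      ~~~~~^^^^^^^^^^^
  File "h.py", line 8, in plane
    v=ray(d,uv);o=d["origin"];return o+v*((z-o[2])/v[:,2])[:,None]
  File "h.py", line 5, in ray
    c=np.c_[(uv[:,0]-d["cx"])/f,-(uv[:,1]-d["cy"])/f,-np.ones(len(uv))]
             ~~^^^^^
IndexError: index 0 is out of bounds for axis 1 with size 0
```

Emit:
{"api": "carry_out", "payload": {"delta_pos": [[0,0,-0.001],[0,0,0],[0,0,0]], "delta_rot": [[0,0,0],[0,0,0],[0,0,0]], "claw": [1,1,1]}}

```text
time: 12.15
ee_pos: [0.5758, -0.1565, 0.0952]
tool_rot: [2.847, -1.319, 0.031]
contact_force: [4.2, -1.2, -4.5]
gripper_width: 0.117
```

```bash
python3 arc.py
```

```text
t 12.15 tilt by bar 2.43 radius err mm 1.6 lateral mm 1.0 z 0.0952
F tool [ 3.5 -2.5  4.6] w 0.117 torque [-0.25 -0.52  0.03] axis [ 0.016 -0.012 -1.   ]
```

All three are at tray x ≈ -27 mm in the scene view, consistent with touching the fence. Pressing lightly down and releasing.

Emit:
{"api": "carry_out", "payload": {"delta_pos": [[0,0,0.002],[0,0,0.001],[0,0,0],[0,0,0],[0,0,0],[0,0,0],[0,0,0]], "delta_rot": [[0,0,0],[0,0,0],[0,0,0],[0,0,0],[0,0,0],[0,0,0],[0,0,0]], "claw": [1,0.8,0.7,0.6,0.5,0.5,0.5]}}

```text
time: 12.85
ee_pos: [0.5744, -0.1551, 0.0921]
tool_rot: [2.848, -1.319, 0.023]
contact_force: [-0.5, -0.1, 0.0]
gripper_width: 0.495
```

```bash
python3 arc.py; python3 - <<'E'
from h import *
from plant import r
cv2.imwrite("pics/rel.png",r.get_image("wrist")["image"])
E
```

```text
t 12.85 tilt by bar 1.33 radius err mm 2.3 lateral mm 0.8 z 0.0921
F tool [-0.2  0.5 -0. ] w 0.495 torque [-0.09  0.17 -0.03] axis [ 0.012 -0.009 -1.   ]
```

View pics/rel.png

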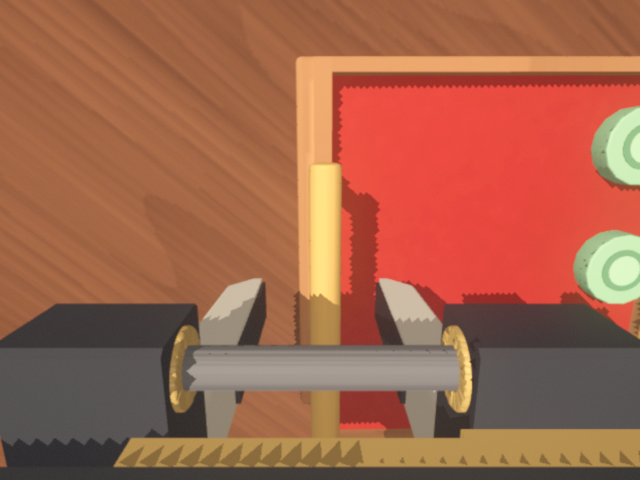

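The bar at column 325 sits free, midway between the fingers (265 and 380). Retreating straight up, then back toward the base for a clear view.

Emit:
{"api": "carry_out", "payload": {"delta_pos": [[0,0,-0.01],[0,0,-0.02],[0,0,-0.03],[0,0,-0.03],[0,0,-0.03],[-0.02,0,-0.03],[-0.04,-0.02,0],[-0.04,-0.02,0],[-0.04,-0.02,0],[-0.04,-0.02,0],[-0.02,0,0],[0,0,0]], "delta_rot": [[0,0,0],[0,0,0],[0,0,0],[0,0,0],[0,0,0],[0,0,0],[0,0,0],[0,0,0],[0,0,0],[0,0,0],[0,0,0],[0,0,0]], "claw": [0.5,0.5,0.5,0.5,0.5,0.5,0.5,0.5,0.5,0.5,0.5,0.5]}}

```text
time: 14.1
ee_pos: [0.5027, 0.0567, 0.2558]
tool_rot: [-2.847, 1.325, -0.036]
contact_force: [-0.3, 0.2, -0.2]
gripper_width: 0.499
```

```bash
python3 dm.py;python3 - <<'E'
from h import *
from plant import r
T=r.get_image("top");S=r.get_image("scene")
o=np.hstack([cv2.resize(T["image"][130:320,330:530],(400,380)),cv2.resize(S["image"][230:420,140:340],(400,380))]);cv2.imwrite("pics/end.png",o)
for D,q in((T,(345,200,440,300)),(S,(200,250,300,300))):
    try: print(bar(D,q)[1])
    except Exception as e: print(e)
E
```

```text
scene [[258.3, 360.9], [225.0, 352.3], [190.0, 343.5]]
 tray x mm [-26.8 -27.2 -27.2]  y [ 62.8   3.8 -59.4]
top [[472.6, 229.2], [451.1, 204.0], [431.1, 181.2]]
 tray x mm [-30.1 -29.4 -29.6]  y [-60.2   3.2  62.1]
[398.47978973 250.01869202]
[248.94116974 267.26470375]
```

View pics/end.png

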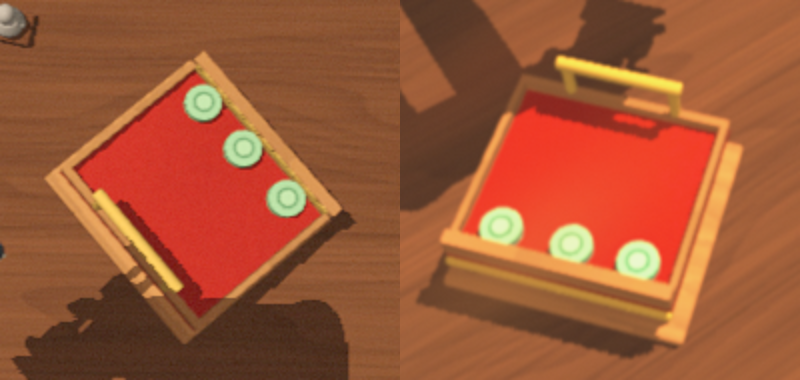

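The end view shows the tray flat, the bar back within 0.2 px in the scene view, and three discs along the fence at top crop (203,102), (243,148) and (286,198). Handing in.

```bash
python3 -c "
from plant import r
print(r.finish_job())"
```

```text
the job is handed in; nothing more can be done
None
```

The three discs are in a single row against the fence, and the tray is flat on its base and released. I gripped the tray by its brass bar, tipped it to about 30°, held it there for just over a second and lowered it slowly. I handed the job in shortly after 14 s; the hand-in gives no verdict.

**Discs:** The top camera put them at tray x of about -30.1, -29.4 and -29.6 mm; touching the fence is -30 mm. The scene camera read about -27 mm for all three, roughly 3 mm different but still inside the allowed range. The two views were also about 3 mm apart at the start, so I took this as calibration bias.

**Tray:** The bar came back to within 0.2 px of its starting place in the scene view. In the top view it was about 1.5 px off, in different shadow.

**Disagreement near the end:** The arm's own position suggested about 2° of tilt left, because the grip had slipped a few millimetres on the bar. The upward push on contact (about 25 N) and the pictures showed the tray was already on its base. I pressed lightly and opened the fingers, and after that the force read zero.

**Contact:** The pictures showed no contact between the gripper and the discs.

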